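# Open the swing-bolt clamp over a piston

## Task

Open the clamp on the blue holding fixture: unscrew the brass wing nut until its collar clears the lips of the slotted lug, swing the eyebolt right out and down to the side, then raise the steel strap by its cross handle until it stands upright (within about 15 degrees), and let go. Leave the piston lying in its cradle and do not disturb the sockets, the ratchet and the screwdriver lying around it.

Things in the scene. Friction and masses are not known exactly. Their poses are not given: they have to be found in the camera images.
- fixture: blue holding fixture bolted to the bench: base plate 90 mm (its x) by 240 mm (its y), 14 mm thick; origin at the centre of its underside, z up. At y = +80 mm stand the strap's hinge ears (68 mm wide over the pin, 87 mm high), at y = -80 mm the swing bolt is pivoted; between them a dark V cradle (50 mm wide along x, 45 mm high) holds a small piston under the strap
- wingnut (a joint): turn of the brass wing nut, rad: 0 screwed fully down, grows as it is unscrewed (anticlockwise from above), up to 4.5; starts at 0 to 0.4. Steep thread: nut and the collar under it rise 2.4 mm per rad, against 0.12 N m of friction. The square collar (24 mm) sits behind two 5.5 mm lips on the lug; only with the nut beyond about 2.5 (collar up 6 mm) does the bolt pass; 2.7 or more is easy
- wingnut_grip (a point): on the nut's axis, mid wing plate; 102 mm above the bench with the nut fully down. x along the wings, y through their thickness (11 mm), z up the bolt. The plate is 52 mm long and spans 8 mm below to 8 mm above this point; two ears (60 mm tip to tip) reach 18 mm above it, the bolt's end between them; a hub 22 mm across lies under the plate. Strap top at 82 mm, its lips at 88 mm over the bench
- bolt (a joint): swing of the hinged eyebolt, rad: 0 upright in the slot of the strap's lug, grows as it swings outward along the fixture's -y, stop at 1.25. It moves freely with slight friction (0.02 N m); once past about 0.3 rad and clear of the lug it falls outward to the stop by itself
- bolt_pivot (a point): pivot of the eyebolt, on the fixture at x = 0, y = -80 mm, 24 mm above the bench; the pivot axis is the fixture's x
- strap (a joint): angle of the hinged steel strap, rad: 0 closed (level, on the piston), grows as its free end rises, 1.57 upright, stop at 1.7. The hinge is stiff (0.4 N m) and the strap (0.35 kg) stays where it is left
- strap_hinge (a point): centre of the strap's hinge, 76 mm above the bench at x = 0, y = +80 mm of the fixture; the hinge axis is the fixture's x. The closed strap runs from here along the fixture's -y: 36 mm wide, 12 mm thick, ending 181 mm away in a lug with a 12 mm slot open at the end, around the bolt 160 mm from the hinge
- strap_bar (a point): middle of the strap's round cross handle (a bar 12 mm thick along the fixture's x, with red sleeves on its ends), 130 mm from the hinge centre, level with it when closed (76 mm above the bench). The bar sticks out to 90 mm on either side of this point; the sleeves (14 mm thick) cover 50 to 90 mm and are the place to grip. It moves with the strap
- piston: small aluminium piston, 40 mm across, 60 mm long, lying in the V cradle under the strap, its axis along the fixture's x; origin at the middle of its lowest line
- socket_large: a chrome socket, 32 mm across, 38 mm tall, standing on the bench beside the holding fixture; origin at the centre of its underside
- socket_small: a chrome socket, 24 mm across, 30 mm tall, standing on the bench; origin at the centre of its underside
- ratchet: a ratchet wrench, about 240 mm long, lying on the bench; origin under the middle, its x along the handle
- screwdriver: a red-handled screwdriver, 200 mm long, lying on the bench; x along it
Not all that is in view belongs to the job. What is shaped like the piston but pink or red is not meant.

How it is judged:
By the outcome, as a careful person would: the job done as asked, in the order asked, and still so for the second after the job is handed in, with the robot touching nothing.
It also fails if it takes over 67 s, if anything falls off the work surface, if the arm or the gripper's body presses on something with over 40 N, if the wrist force passes 120 N, or if a joint passes its speed limit or range.

## Robot

A 7-joint arm with a two-finger parallel gripper is mounted at the origin on the work surface. World frame = base frame: x ahead of the robot, y to its left, z up, the work surface at z = 0. Lengths are in mm, angles in degrees, forces in N, time in s.
With the tool pointing down it reaches from about 425 to 925 mm from the base axis. Payload 6.8 kg.
Tool frame: the origin (TCP) lies on the centre line of the jaws, within the pads' length; the fingertips stand 17 mm ahead of it and the grasp point (between the pads) lies 2 mm behind it; z points along the fingers, y is the line along which they close (so a half turn about z gives the same grasp; the last joint's range is limited). The gripper opens to 85 mm and grips with 20 to 120 N. Pads are 22 mm wide; open, the fingers measure 114 mm over their backs; the gripper's body (76 mm by 85 mm) begins 54 mm behind the grasp point. The pads swing forward as they close: fully open they stand 13 mm farther back than shut.
Start: joints at [63.077, 27.33, 1.283, 89.118, -0.659, 63.558, -4.761], TCP at [238.931, -631.315, 248.308] pointing down, gripper open.
Joint ranges: [-169.35, 169.35], [-19.33, 120.38], [-80.79, 83.38], [13.8, 139.57], [-78.32, 258.32], [9.67, 109.79], [-169.56, 169.56]. Speed limits (degrees/s): [136.94, 136.94, 180, 180, 180, 180, 180].

## Interface

Orientations are given as a 3x3 rotation matrix whose columns are the frame's x, y, z axes.
In Python, from plant import manip gives the robot as it stands.
- The arm moves only by the tool jog_arm, never from a script. Its argument "series" is text: rows parted by semicolons, each of 7 numbers parted by spaces: the shift along the world's x, y, z in cm, then the turn, a rotation vector about the world's x, y, z in degrees, then the finger opening in cm, from 0 to 8.54. A call has 1 to 8 rows; each row is the pose to reach, as a shift and turn from the pose commanded when the call began; what a row does not reach only later rows make up. A row lasts 1/8 s, in which the tool goes at most 62.5 mm and 10.7 degrees, less where a joint would pass 70% of its speed; a pose out of reach is approached as far as the arm can. A call with a gripper value outside its range is refused whole. The fingers move at their own pace and stop on an object; "force" is the grip in N (left out, the last holds). Time passes only in rows, so rows that repeat a pose let the fingers close. It gives the time, the measured TCP pose, the force, the opening and the grip force at its end, in the units of the state.
- manip.get_state(): the state, without advancing time (a new reading comes with each control period).
- manip.capture(name): name is "scene" or "top"; returns a dict with "color" (400x640x3 uint8, red, green, blue), "fovy" (degrees; the focal length in pixels is half the picture's height over the tangent of half this angle, whatever the lens; pixels are square), "cx", "cy" (the principal point, pixels), "camera_from_world" (4x4, takes a point from world to camera coordinates). Camera axes: x right, y up, looking along -z (the intrinsics and any distortion apply to the point x, -y, -z); pixel columns grow to the right and rows downward; lengths in mm; the calibration is good to about 2 mm. A picture is of the moment at which its call begins. There is no depth.
- manip.finish_job(): hands the job in; it is judged then, once.
Trained networks look in the newest picture that a camera, given by its name, has taken for a name from the list of things; names that differ only in an ending like _2 or _b are one class to them, and where a whole thing is asked for, a point or a joint stands for the part that bears it (a point fixed in the world has none). Each returns a list of dicts, best first, with "conf" (0 to 1); they miss things now and then, are a little off and sometimes report something else, mostly with a low value. They report only what shows in the picture. A call takes as long as a camera call. They do not tell look-alikes from the thing itself.
- manip.cut_out(query, camera): "region" (400x640 bool, what is visible of it) and "xy" ([column, row] in pixels, amid what is visible of it).
- manip.landmark_of(query, camera): "xy" ([column, row] in pixels: a listed point, or the origin of a listed thing).
The state is a dict: "time": time; "joint_pos": joint angles; "joint_vel": joint speeds; "joint_efforts": joint torques, N m; "tool_pos": TCP position; "orientation": TCP orientation; "wrist_force": force on the tool from outside, world axes, zero at the start; "moment": the same for the moment, N m; "finger_gap": finger opening in mm; "gripper_force": force on a finger pad.
Only numpy, scipy, OpenCV 4.12 (cv2) and the standard library are available. Lean on these libraries where they do the work, as an engineer would, in place of code of your own. Each camera call takes 0.05 s, during which the arm holds its last target. There are 200 camera calls.

## Working session

There is one attempt and no reset: what is moved stays moved. The work goes in short steps, Python scripts to look and compute and a tool call to move; the robot and the scene stay as the last step left them, time stands still between calls to the robot, and variables do not carry over. Pictures are saved under pics/ and viewed, at most 10 in all, crops included, and the job is handed in when it is done.

Besides the shell and the picture viewer there is one more tool, called after "Call:" as name(argument=value, ...), one argument or row to a line, values as JSON. jog_arm: Moves the arm, as the interface text tells. Its arguments: {"type":"object","properties":{"series":{"type":"string"},"force":{"type":"number"}},"required":["series"]}

```bash
mkdir -p pics; cat > h.py <<'E'
import numpy as np, cv2
from plant import manip
def cap(n,save=None):
    c=manip.capture(n)
    if save: cv2.imwrite('pics/'+save,c['color'][:,:,::-1])
    return c
def K(c):
    f=200/np.tan(np.radians(c['fovy'])/2); return f
def proj(c,p):
    T=np.array(c['camera_from_world']);q=T[:3,:3]@np.array(p,float)+T[:3,3]
    f=K(c);return np.array([c['cx']+f*q[0]/-q[2],c['cy']-f*q[1]/-q[2]])
def ray(c,uv):
    T=np.array(c['camera_from_world']);f=K(c)
    d=np.array([(uv[0]-c['cx'])/f,-(uv[1]-c['cy'])/f,-1.]);R=T[:3,:3]
    return -R.T@T[:3,3],R.T@d
def atz(c,uv,z):
    o,d=ray(c,uv);return o+d*(z-o[2])/d[2]
E
python3 - <<'E'
from h import *
for n in('scene','top'):
    c=cap(n,n+'0.png'); print(n,{k:v for k,v in c.items() if k not in('color','camera_from_world')}); print(np.round(ray(c,[320,200]),2))
    for q,z in [('fixture',0),('wingnut_grip',102),('bolt_pivot',24),('strap_hinge',76),('strap_bar',76),('piston',30),('socket_large',0),('socket_small',0),('ratchet',0),('screwdriver',0)]:
        for r in manip.landmark_of(q,n)[:2]: print(q,round(r['conf'],2),np.round(r['xy'],1),np.round(atz(c,r['xy'],z)))
print(manip.get_state())
E
```

```text
scene {'fovy': 56.1503383201421, 'cx': 316.997158878882, 'cy': 196.56935797428136}
[[ 1.45002e+03 -2.00760e+02  6.51760e+02]
 [-8.20000e-01  1.80000e-01 -5.50000e-01]]
fixture 0.74 [321.8 222.5] [590.  -8.   0.]
wingnut_grip 0.64 [293.5 198.8] [603. -89. 102.]
bolt_pivot 0.48 [294.3 216.8] [578. -86.  24.]
strap_hinge 0.7 [347.5 199.9] [603.  64.  76.]
strap_hinge 0.68 [320.4 213.3] [650. -25.  76.]
strap_bar 0.63 [304.3 199.7] [574. -55.  76.]
piston 0.72 [316.7 211.2] [573. -19.  30.]
piston 0.63 [323.5 196.1] [498.  18.  30.]
socket_large 0.46 [361.1 239.9] [692.  79.   0.]
socket_small 0.42 [408.3 183.4] [438. 329.   0.]
ratchet 0.91 [163.  222.5] [ 487. -462.    0.]
screwdriver 0.72 [439.7 201.2] [563. 380.   0.]
top {'fovy': 50.1092412383573, 'cx': 315.6015772803527, 'cy': 197.0568789399074}
[[ 4.5341e+02 -3.7100e+01  1.1595e+03]
 [ 1.1000e-01 -1.0000e-02 -9.9000e-01]]
fixture 0.82 [307.  196.5] [586. -12.   0.]
wingnut_grip 0.47 [336.  188.7] [595. -86. 102.]
strap_hinge 0.75 [275.6 194.2] [581.  67.  76.]
strap_bar 0.95 [325.9 190.9] [592. -61.  76.]
piston 0.85 [376.3 226.8]
[... 401 characters left out ...]
': array([ 0.02016326, -0.05596453, -0.04562321, -0.02994092, -0.03115008,
        0.03302742, -0.06169758]), 'joint_efforts': array([-7.48609955e-05, -5.96349263e+01,  1.60621874e+00, -2.81553912e+01,
        1.24492933e-02,  1.46862611e-03, -3.90607499e-05]), 'tool_pos': array([ 238.909452  , -631.31817028,  248.3112775 ]), 'orientation': array([[ 9.35286809e-01,  3.53890637e-01,  4.18142405e-05],
       [ 3.53890638e-01, -9.35286809e-01, -3.25103286e-05],
       [ 2.76032067e-05,  4.52041497e-05, -9.99999999e-01]]), 'wrist_force': array([-0.15447497, -0.09219204, -0.11585404]), 'moment': array([ 0.00922928, -0.02180833, -0.0033275 ]), 'gripper_force': 0.0, 'finger_gap': 85.50921075592261}
```

```bash
python3 - <<'E'
import cv2
a=cv2.imread('pics/scene0.png');cv2.imwrite('pics/s0c.png',cv2.resize(a[150:290,220:420],None,fx=4,fy=4,interpolation=2))
a=cv2.imread('pics/top0.png');cv2.imwrite('pics/t0c.png',cv2.resize(a[130:270,220:420],None,fx=4,fy=4,interpolation=2))
E
```

```text
(no output)
```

View pics/s0c.png

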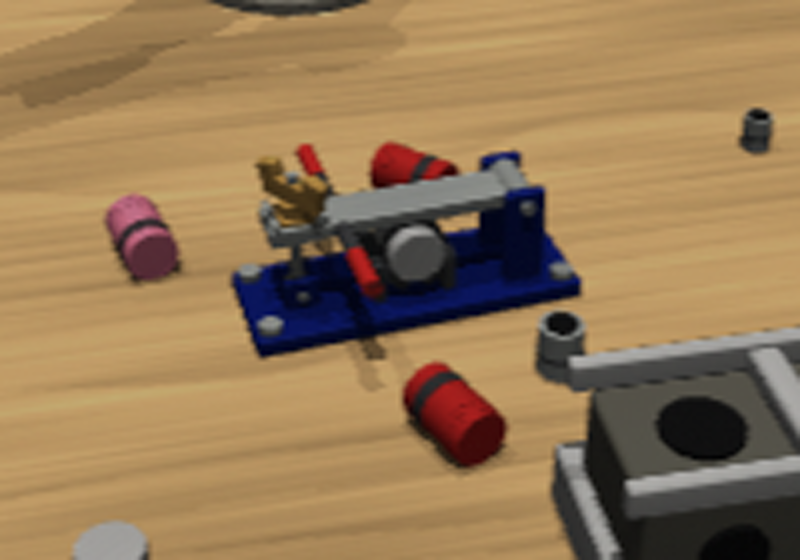

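View pics/t0c.png

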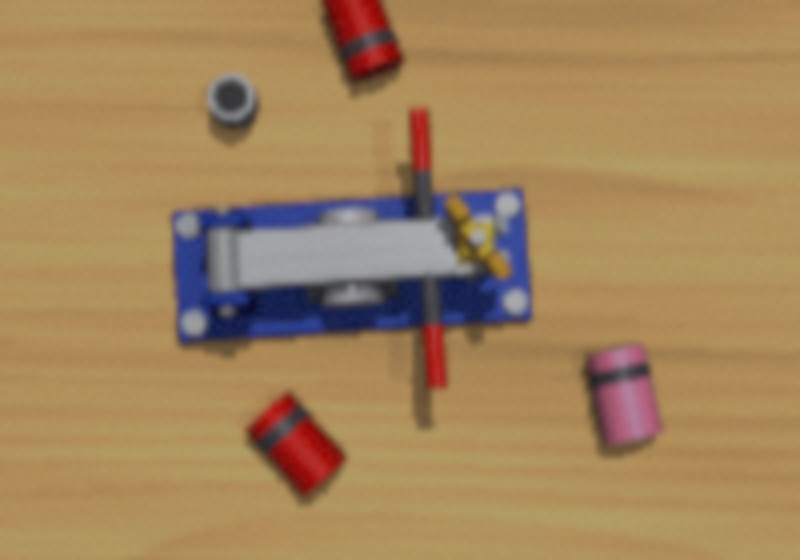

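View pics/top0.png

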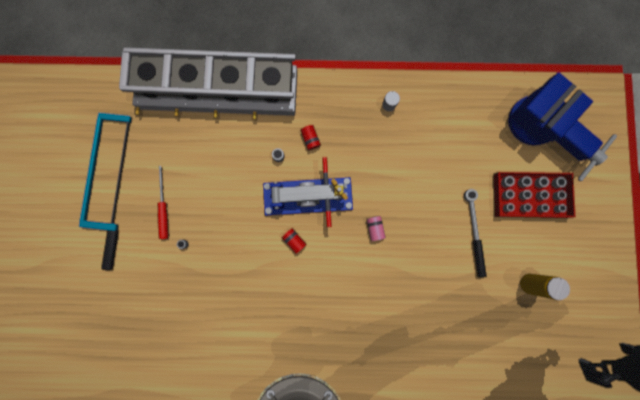

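The three images show the following:
- **Fixture:** it is blue and lies at top crop (350,265), which is full-image (307,196). The wing nut is at crop (478,240), full-image (339,190). Its wing tips are at about crop (457,200) and (503,272).
- **Strap bar:** its ends are at crop (418,108) and (437,388).
- **Look-alikes:** there are two red cylinders at (310,137) and (293,241) and a pink one at (375,229). The real piston is the grey one under the strap at (306,196). The blue vice at (560,120) is not the fixture.

I'll fit the fixture pose next.

```bash
cat > fit.py <<'E'
from h import *
from scipy.optimize import least_squares
t=cap('top');s=cap('scene')
tc=lambda u,v:np.array([220+u/4-.4,130+v/4-.4]); sc=lambda u,v:np.array([220+u/4-.4,150+v/4-.4])
obs=[(t,(45,120,14),tc(173,212)),(t,(45,-120,14),tc(523,188)),(t,(-45,-120,14),tc(532,320)),(t,(-45,120,14),tc(180,342)),
(t,(90,-50,76),tc(418,110)),(t,(-90,-50,76),tc(437,387)),(s,(90,-50,76),sc(372,292)),(s,(-90,-50,76),sc(306,152)),
(s,(45,-120,14),sc(260,344)),(s,(-45,-120,14),sc(235,273)),(s,(45,120,14),sc(580,283))]
R=lambda a:np.array([[np.cos(a),-np.sin(a),0],[np.sin(a),np.cos(a),0],[0,0,1]])
def res(p,o=obs): return np.concatenate([proj(c,R(p[2])@np.array(q)+[p[0],p[1],0])-uv for c,q,uv in o])
r=least_squares(res,[588,-10,0.05],loss='soft_l1')
print(r.x,np.degrees(r.x[2]));print(np.round(res(r.x).reshape(-1,2),1))
r2=least_squares(lambda p:res(p,obs[:6]),r.x);print('top only',r2.x)
r3=least_squares(lambda p:res(p,obs[6:]),r.x);print('scene only',r3.x)
p=r.x
for n,q in dict(nut=(0,-80,102),bar=(0,-50,76),barm=(-72,-50,76),barp=(72,-50,76),hinge=(0,80,76),top=(-72,80,206)).items(): print(n,np.round(R(p[2])@np.array(q)+[p[0],p[1],0],1))
a=atz(t,tc(457,200),115);b=atz(t,tc(503,272),115);print('wing',a,b,np.degrees(np.arctan2(*(a-b)[[1,0]])))
E
python3 fit.py
```

```text
[ 5.86958320e+02 -1.18867191e+01  8.50598865e-02] 4.873572500167788
[[-1.2 -0.7]
 [-0.2 -0.7]
 [ 0.1 -0.6]
 [-1.1 -0.1]
 [-0.5 -0.4]
 [-0.3  0.1]
 [-0.6 -1.1]
 [-1.1 -0.3]
 [-1.5 -0.4]
 [-2.  -1. ]
 [ 0.  -0.9]]
top only [ 5.85979079e+02 -1.33199074e+01  8.35122053e-02]
scene only [ 5.90929751e+02 -9.66457244e+00  7.92027177e-02]
nut [593.8 -91.6 102. ]
bar [591.2 -61.7  76. ]
barm [519.5 -67.8  76. ]
barp [662.9 -55.6  76. ]
hinge [580.2  67.8  76. ]
top [508.4  61.7 206. ]
wing [615.53711194 -79.58603205 115.        ] [ 571.32104487 -108.38782609  115.        ] 33.07971876294116
```

```bash
python3 - <<'E'
import cv2,numpy as np
a=cv2.imread('pics/top0.png')[172:206,322:360]; b=cv2.imread('pics/scene0.png')[180:225,275:325]
A=cv2.resize(a,(390,350),interpolation=2);B=cv2.resize(b,(400,350),interpolation=2)
cv2.imwrite('pics/nut0.png',np.hstack([A,B]))
E
```

```text
(no output)
```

View pics/nut0.png

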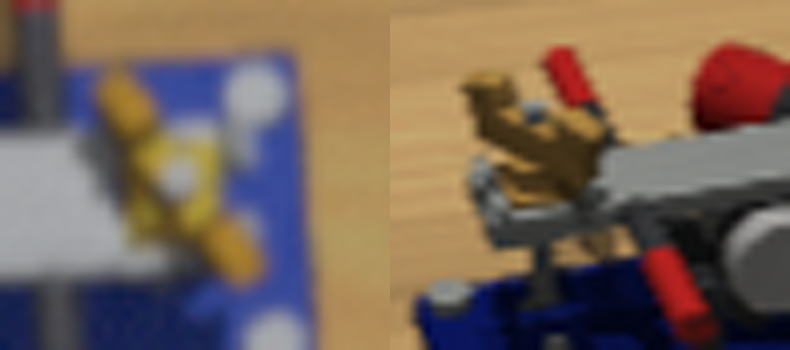

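The nut crop shows brass ears at (125,90) and (235,255) with the bolt end at (180,178). That puts the wing axis about 33° from world x, centred near (593.5,-92).

I'll move above it now.

Call:
jog_arm(
  series="0 0 5 0 0 0 8.5;4 6 5 0 0 0 8.5;8 12 5 0 0 3 8.5;12 18 5 0 0 6 8.5;16 24 5 0 0 9 8.5;20 30 5 0 0 12 8.5;24 36 5 0 0 12.4 8.5;28 42 5 0 0 12.4 8.5",
  force=60,
)

```text
time: 2.2
tool_pos: [482.5, -265.6, 298.7]
orientation: [[0.838, 0.546, 0.001], [0.546, -0.838, -0.001], [0.0, 0.001, -1.0]]
wrist_force: [1.3, -0.4, -0.7]
finger_gap: 85.1
gripper_force: 0.0
```

```bash
python3 - <<'E'
from h import *
t=cap('top')
for z in(112,118,122):print(z,atz(t,(339.1,188.9),z))
s=manip.get_state();print(s['tool_pos'],s['joint_pos'])
E
```

```text
112 [593.01007726 -92.95834704 112.        ]
118 [592.21044912 -92.63838697 118.        ]
122 [591.67736368 -92.42508025 122.        ]
[ 487.92502863 -256.03496642  298.88768632] [ 32.56251299  13.69859838 -13.31511019 102.11962492   3.1180504
  64.43690299 -37.93736953]
```

Call:
jog_arm(
  series="0 0 0 0 0 0 8.5",
)

```text
time: 2.38
tool_pos: [483.0, -264.8, 298.5]
orientation: [[0.834, 0.551, 0.001], [0.551, -0.834, 0.0], [0.001, 0.0, -1.0]]
wrist_force: [-1.3, -1.7, -0.4]
finger_gap: 84.9
gripper_force: 0.0
```

Call:
jog_arm(
  series="3 4 0 0 0 0 8.5;6 8.5 -2 0 0 0 8.5;9 13 -5 0 0 0 8.5;11 17.2 -8 0 0 0 8.5;11 17.2 -9.8 0 0 0 8.5;11 17.2 -9.8 0 0 0 8.5;11 17.2 -9.8 0 0 0 8.5",
)

```text
time: 3.25
tool_pos: [591.6, -97.9, 201.2]
orientation: [[0.839, 0.544, 0.001], [0.544, -0.839, -0.001], [0.0, 0.002, -1.0]]
wrist_force: [0.1, 0.0, 0.8]
finger_gap: 85.3
gripper_force: 0.0
```

```bash
python3 - <<'E'
from h import *
c=cap('scene','s1.png');s=manip.get_state();print(s['tool_pos'],s['joint_pos'])
for d in(0,17):print(d,proj(c,s['tool_pos']+d*s['orientation'][:,2]))
print(proj(c,[593,-92.5,102]),[ (r['xy'],r['conf']) for r in manip.landmark_of('wingnut_grip','scene')])
a=c['color'][120:240,220:380,::-1];cv2.imwrite('pics/s1c.png',cv2.resize(a,None,fx=5,fy=5,interpolation=2))
E
```

```text
[591.78870788 -97.59886473 201.52255807] [ 16.47313431  23.99117572 -16.99090972 101.60118824   8.36277489
  55.5322358  -60.92709602]
0 [287.87475551 164.54294345]
17 [288.20052199 170.34684969]
[291.65058496 197.01990637] [([293.7, 198.4], 0.5)]
```

View pics/s1c.png

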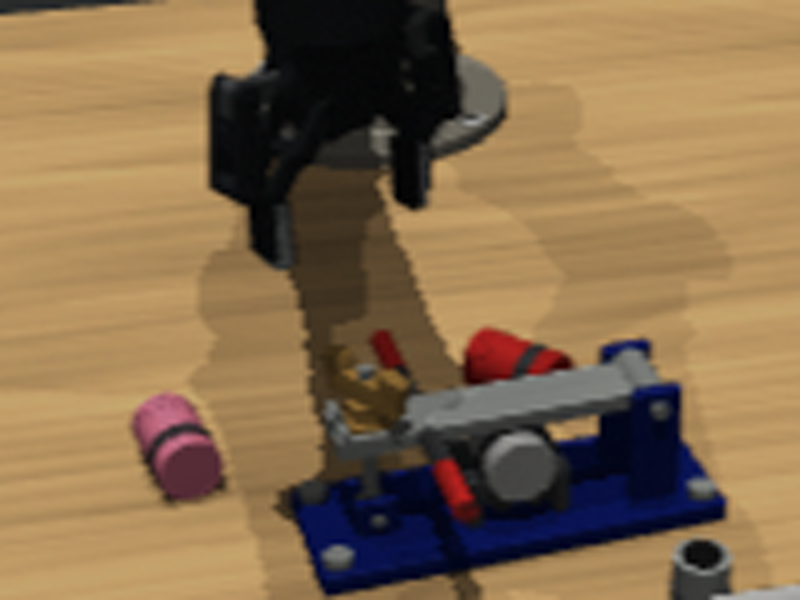

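Viewed: the open fingertips at crop (270,260) and (410,205) straddle a point above the wing nut at (365,380). The descent is clear, so I'll go down.

Call:
jog_arm(
  series="0.1 0.6 -2 0 0 0.5 6;0.1 0.6 -4.5 0 0 0.5 5;0.1 0.6 -6.5 0 0 0.5 4;0.1 0.6 -7.5 0 0 0.5 4;0.1 0.6 -7.5 0 0 0.5 4;0.1 0.6 -7.5 0 0 0.5 4",
  force=30,
)

```text
time: 4.1
tool_pos: [593.3, -89.6, 126.4]
orientation: [[0.833, 0.553, 0.002], [0.553, -0.833, -0.0], [0.001, 0.001, -1.0]]
wrist_force: [-0.1, 0.2, 0.6]
finger_gap: 40.0
gripper_force: 0.0
```

Call:
jog_arm(
  series="0 -0.1 -0.8 0 0 0 4;0 -0.1 -1.3 0 0 0 4;0 -0.1 -1.3 0 0 0 3;0 -0.1 -1.3 0 0 0 2;0 -0.1 -1.3 0 0 0 1.6",
  force=30,
)

```text
time: 4.72
tool_pos: [593.0, -90.4, 112.7]
orientation: [[0.833, 0.554, 0.001], [0.554, -0.833, -0.0], [0.001, 0.001, -1.0]]
wrist_force: [-0.7, -1.1, 1.0]
finger_gap: 16.6
gripper_force: 0.8
```

Call:
jog_arm(
  series="0 0 0 0 0 0 0.8;0 0 0 0 0 0 0.8;0 0 0 0 0 0 0.8;0 0 0 0 0 0 0.8",
  force=30,
)

```text
time: 5.22
tool_pos: [593.6, -91.6, 112.9]
orientation: [[0.833, 0.553, 0.002], [0.553, -0.833, -0.001], [0.001, 0.002, -1.0]]
wrist_force: [3.7, -4.9, 1.9]
finger_gap: 10.3
gripper_force: 33.4
```

```bash
python3 - <<'E'
from h import *
s=manip.get_state();print(s['time'],s['tool_pos'],s['orientation'][:,0],s['joint_pos'][6],s['wrist_force'],s['moment'],s['finger_gap'],s['gripper_force'])
E
```

```text
5.225 [593.58819236 -91.56733242 112.86681287] [0.83304769 0.5532001  0.00109121] -63.24807661764032 [ 3.71952194 -4.86431302  1.8715864 ] [-0.91039312 -0.58555147  0.14716987] 10.285227379815113 33.361111824976035
```

Call:
jog_arm(
  series="0.05 -0.1 0.02 0 0 5 0.8;0.05 -0.1 0.06 0 0 14 0.8;0.05 -0.1 0.1 0 0 23 0.8;0.05 -0.1 0.13 0 0 32 0.8;0.05 -0.1 0.17 0 0 41 0.8;0.05 -0.1 0.21 0 0 50 0.8;0.05 -0.1 0.21 0 0 50 0.8",
  force=40,
)

```text
time: 6.1
tool_pos: [593.8, -91.9, 115.0]
orientation: [[0.113, 0.994, 0.002], [0.994, -0.113, -0.0], [-0.0, 0.002, -1.0]]
wrist_force: [2.9, -3.0, 3.1]
finger_gap: 10.0
gripper_force: 41.9
```

```bash
cat > st.py <<'E'
from h import *
s=manip.get_state();o=s['orientation'];print(s['time'],np.round(s['tool_pos'],1),'yaw',np.round(np.degrees(np.arctan2(o[1,0],o[0,0])),1),np.round(s['joint_pos'],0),'F',np.round(s['wrist_force'],1),'M',np.round(s['moment'],2),s['finger_gap'],s['gripper_force'])
E
python3 st.py
```

```text
6.1 [593.8 -91.9 115. ] yaw 83.5 [ 24.  32. -28. 104.  20.  48. -20.] F [ 2.9 -3.   3.1] M [-0.75 -0.46  0.12] 9.99251674872845 41.88227700888717
```

Call:
jog_arm(
  series="0.02 -0.03 0.04 0 0 10 0.8;0.02 -0.03 0.08 0 0 20 0.8;0.02 -0.03 0.12 0 0 30 0.8;0.02 -0.03 0.17 0 0 40 0.8;0.02 -0.03 0.21 0 0 50 0.8;0.02 -0.03 0.25 0 0 60 0.8;0.02 -0.03 0.29 0 0 70 0.8;0.02 -0.03 0.29 0 0 70 0.8",
)

```text
time: 7.1
tool_pos: [594.2, -91.8, 117.8]
orientation: [[-0.894, 0.448, 0.002], [0.448, 0.894, 0.0], [-0.002, 0.001, -1.0]]
wrist_force: [3.4, -3.3, 4.2]
finger_gap: 9.9
gripper_force: 42.0
```

Call:
jog_arm(
  series="0 0 0.04 0 0 10 0.8;0 0 0.08 0 0 20 0.8;0 0 0.12 0 0 30 0.8;0 0 0.17 0 0 40 0.8;0 0 0.21 0 0 50 0.8;0 0 0.21 0 0 50 0.8;0 0 0.21 0 0 50 0.8",
)

```text
time: 7.98
tool_pos: [594.1, -91.5, 119.9]
orientation: [[-0.919, -0.395, 0.001], [-0.395, 0.919, -0.0], [-0.001, -0.001, -1.0]]
wrist_force: [4.0, -3.3, 4.6]
finger_gap: 9.9
gripper_force: 42.0
```

```bash
python3 st.py;python3 - <<'E'
from h import *
for n in('scene','top'):
    c=cap(n,n+'2.png');a=c['color'][:,:,::-1]
    a=a[150:240,250:370] if n=='scene' else a[140:230,280:400]
    globals()[n]=cv2.resize(a,(400,300),interpolation=2)
cv2.imwrite('pics/c2.png',np.hstack([scene,top]))
E
```

```text
7.975 [594.1 -91.5 119.9] yaw -156.7 [ 42.  41. -55. 103.  39.  58.  84.] F [ 4.  -3.3  4.6] M [-0.7  -0.91  0.1 ] 9.865345899603232 42.027913839592344
```

View pics/c2.png

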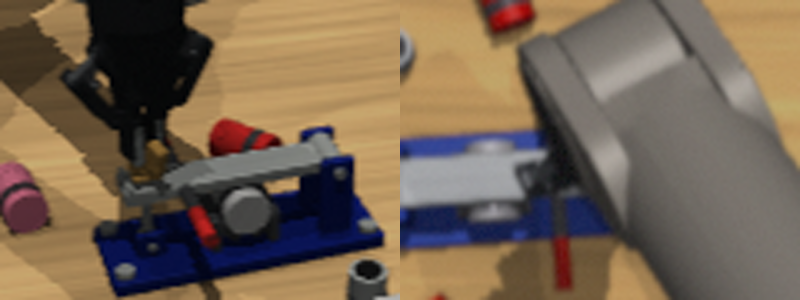

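Viewed: the nut is held in the fingers at crop (150,155), raised off the strap, and the strap is still closed. Next I'll swing the bolt about its pivot.

Call:
jog_arm(
  series="0.07 -0.83 -0.04 5 0.4 0 0.8;0.14 -1.66 -0.15 10 0.85 0 0.8;0.14 -1.66 -0.15 10 0.85 0 0.8",
)

```text
time: 8.45
tool_pos: [595.6, -109.3, 118.1]
orientation: [[-0.92, -0.392, -0.013], [-0.388, 0.905, 0.177], [-0.057, 0.168, -0.984]]
wrist_force: [2.9, 0.4, 8.2]
finger_gap: 9.9
gripper_force: 42.7
```

```bash
python3 st.py
```

```text
8.45 [ 595.6 -109.3  118.1] yaw -157.1 [ 50.  45. -59. 100.  33.  58.  94.] F [2.9 0.4 8.2] M [ 0.22 -0.62 -0.04] 9.902537239398828 42.70320388720393
```

Call:
jog_arm(
  series="0.07 -0.82 -0.17 5 0.4 0 0.8;0.14 -1.62 -0.4 10 0.85 0 0.8;0.2 -2.4 -0.74 15 1.3 0 0.8;0.27 -3.12 -1.1 20 1.7 0 0.8;0.27 -3.12 -1.1 20 1.7 0 0.8",
)

```text
time: 9.07
tool_pos: [598.1, -140.8, 106.3]
orientation: [[-0.923, -0.382, -0.04], [-0.349, 0.79, 0.504], [-0.161, 0.48, -0.863]]
wrist_force: [1.6, -3.1, 8.9]
finger_gap: 9.4
gripper_force: 42.6
```

```bash
python3 st.py
```

```text
9.075 [ 598.1 -140.8  106.3] yaw -159.3 [ 60.  58. -65.  93.  23.  64. 109.] F [ 1.6 -3.1  8.9] M [-0.07 -0.37 -0.13] 9.393454363730482 42.600842197548445
```

Call:
jog_arm(
  series="0 0 0 0 0 0 2.5;0 0 0 0 0 0 5;0 0 0 0 0 0 5;0.1 -1 1.7 0 0 0 5;0.2 -2 3.5 0 0 0 5;0.3 -3 5.2 0 0 0 5;0.4 -4 7 0 0 0 5;0.4 -4 7 0 0 0 5",
)

```text
time: 10.07
tool_pos: [602.5, -180.7, 178.9]
orientation: [[-0.92, -0.39, -0.039], [-0.356, 0.79, 0.499], [-0.164, 0.473, -0.866]]
wrist_force: [0.6, -0.0, -0.6]
finger_gap: 50.0
gripper_force: 0.0
```

```bash
python3 st.py;python3 - <<'E'
from h import *
for n in('scene','top'):
    c=cap(n,n+'3.png');a=c['color'][:,:,::-1]
    a=a[150:240,250:370] if n=='scene' else a[140:230,280:400]
    globals()[n]=cv2.resize(a,(400,300),interpolation=2)
cv2.imwrite('pics/c3.png',np.hstack([scene,top]))
E
```

```text
10.075 [ 602.5 -180.7  178.9] yaw -158.9 [ 63.  54. -68.  87.  20.  72. 111.] F [ 0.6 -0.  -0.6] M [-0.53 -0.03  0.04] 50.03765492813529 0.0
```

View pics/c3.png

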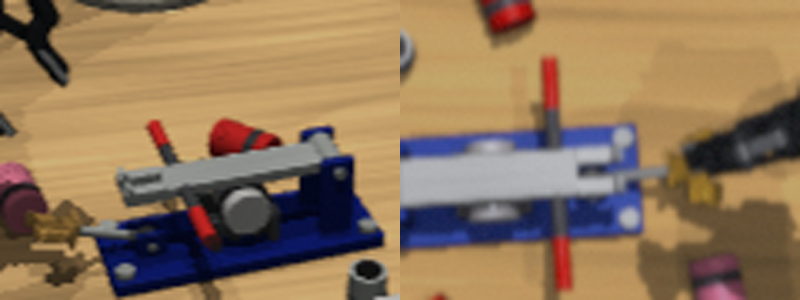

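The bolt lies outward at crop (60,222), the lug slot is empty, and the strap and piston are undisturbed. Next is the near sleeve of the bar.

```bash
python3 - <<'E'
from h import *
from scipy.spatial.transform import Rotation as R
s=manip.get_state();a=np.radians(184.87)
x=np.array([np.cos(a),np.sin(a),0]);z=np.array([0,0,-1.]);T=np.c_[x,np.cross(z,x),z]
print(np.degrees(R.from_matrix(T@s['orientation'].T).as_rotvec()),(np.array([519.5,-67.8,160])-s['tool_pos'])/10)
t=cap('top')
for r in manip.landmark_of('strap_bar','top'):print(r['conf'],atz(t,r['xy'],76))
for uv in [(402.5+0,0)]:pass
# bar near end in c3 right crop: (565,290)-> px
for cx,cy in[((565-400)*.3+280,290*.3+140),((550-400)*.3+280,60*.3+140)]:print(atz(t,(cx,cy),76))
E
```

```text
[-30.13949594   2.36857713 -18.31655433] [-8.1723636  11.16125339 -1.67928082]
0.68 [592.94256404 -66.59193283  76.        ]
[500.22947375 -71.67871878  76.        ]
[677.43188992 -57.68685071  76.        ]
```

Call:
jog_arm(
  series="-1 1 2 -5 0.4 -3 5;-2.5 3.5 3 -13 1 -8 5;-4 6 3 -20 1.6 -12 5;-6 8.5 2 -26 2 -16 5;-8.2 11 0 -30.1 2.4 -18.3 5;-8.2 11 -1.5 -30.1 2.4 -18.3 5;-8.2 11 -1.5 -30.1 2.4 -18.3 5;-8.2 11 -1.5 -30.1 2.4 -18.3 5",
)

```text
time: 11.28
tool_pos: [520.1, -70.4, 161.8]
orientation: [[-0.997, -0.083, -0.0], [-0.083, 0.997, 0.002], [0.0, 0.002, -1.0]]
wrist_force: [0.8, -0.1, -0.2]
finger_gap: 50.1
gripper_force: 0.0
```

```bash
python3 st.py; python3 -c "
from h import *
print(manip.get_state()['orientation'].round(3))"
```

```text
11.275 [520.1 -70.4 161.8] yaw -175.2 [ 46.  31. -58. 111.  31.  55.  68.] F [ 0.8 -0.1 -0.2] M [-0.02  0.09  0.02] 50.06347290786695 0.0
[[-0.997 -0.083 -0.   ]
 [-0.083  0.997  0.002]
 [ 0.     0.002 -1.   ]]
```

Call:
jog_arm(
  series="0 0.1 -3 0 0 0 5;0 0.1 -6 0 0 0 5;0 0.1 -8.6 0 0 0 5;0 0.1 -8.6 0 0 0 4;0 0.1 -8.6 0 0 0 2;0 0.1 -8.6 0 0 0 1;0 0.1 -8.6 0 0 0 1;0 0.1 -8.6 0 0 0 1",
  force=30,
)

```text
time: 12.28
tool_pos: [520.5, -67.7, 77.1]
orientation: [[-0.996, -0.086, 0.002], [-0.086, 0.996, 0.001], [-0.002, 0.001, -1.0]]
wrist_force: [-1.4, 2.2, 6.2]
finger_gap: 10.6
gripper_force: 29.8
```

```bash
python3 st.py
```

```text
12.275 [520.5 -67.7  77.1] yaw -175.1 [ 40.  37. -51. 115.  39.  47.  61.] F [-1.4  2.2  6.2] M [ 0.65  0.15 -0.1 ] 10.591934519042757 29.823996126651764
```

Call:
jog_arm(
  series="-0.01 0.11 1.7 0 0 0 1;-0.04 0.44 3.36 0 0 0 1;-0.08 0.99 4.98 0 0 0 1;-0.15 1.73 6.5 0 0 0 1;-0.15 1.73 6.5 0 0 0 1",
  force=35,
)

```text
time: 12.9
tool_pos: [519.1, -51.8, 142.1]
orientation: [[-0.996, -0.085, 0.003], [-0.085, 0.996, -0.001], [-0.003, -0.001, -1.0]]
wrist_force: [3.2, -1.4, 2.7]
finger_gap: 10.6
gripper_force: 31.3
```

```bash
python3 st.py;python3 - <<'E'
from h import *
for n in('scene','top'):
    c=cap(n,n+'4.png');a=c['color'][:,:,::-1]
    a=a[130:235,240:380] if n=='scene' else a[140:230,260:380]
    globals()[n]=cv2.resize(a,(400,300),interpolation=2)
cv2.imwrite('pics/c4.png',np.hstack([scene,top]))
E
```

```text
12.9 [519.1 -51.8 142.1] yaw -175.1 [ 43.  32. -56. 113.  33.  53.  64.] F [ 3.2 -1.4  2.7] M [-0.33 -0.63 -0.11] 10.550756276726544 31.288416981697083
```

View pics/c4.png

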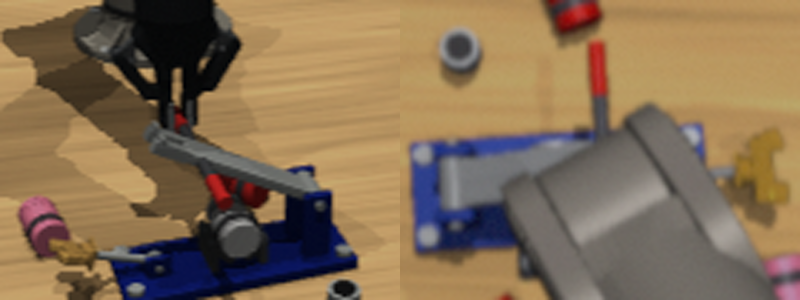

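The strap is rising at about 30° with the sleeve held at crop (175,115), and the bolt is still down. I'll continue the arc.

Call:
jog_arm(
  series="-0.11 1.3 1.86 0 0 0 1;-0.25 2.89 3.46 0 0 0 1;-0.4 4.74 4.76 0 0 0 1;-0.58 6.78 5.72 0 0 0 1;-0.77 8.96 6.3 0 0 0 1;-0.92 10.8 6.5 0 0 0 1;-0.94 11 6.5 0 0 0 1;-0.94 11 6.5 0 0 0 1",
)

```text
time: 14.0
tool_pos: [510.1, 59.7, 208.5]
orientation: [[-0.996, -0.085, 0.003], [-0.085, 0.996, 0.0], [-0.003, -0.0, -1.0]]
wrist_force: [-2.8, -2.2, 24.2]
finger_gap: 10.5
gripper_force: 34.6
```

```bash
python3 st.py
```

```text
14.0 [510.1  59.7 208.5] yaw -175.1 [ 35.  26. -61. 111.  27.  59.  57.] F [-2.8 -2.2 24.2] M [-0.62  0.71 -0.05] 10.524850262276596 34.56141471862793
```

Call:
jog_arm(
  series="0 0 0.1 0 0 0 1;0 0 0.1 0 0 0 2.5;0 0 0.1 0 0 0 4;0 0 0.1 0 0 0 5;-0.5 0 3 0 0 0 5;-1 0 7 0 0 0 5;-2 0 11 0 0 0 5;-3 0 14 0 0 0 5",
)

```text
time: 15.0
tool_pos: [478.2, 59.1, 347.1]
orientation: [[-0.996, -0.086, -0.0], [-0.086, 0.996, 0.001], [0.0, 0.001, -1.0]]
wrist_force: [1.1, -0.6, 0.1]
finger_gap: 50.0
gripper_force: 0.0
```

Call:
jog_arm(
  series="-2 -4 0 0 0 0 5;-2 -8 0 0 0 0 5;-2 -12 0 0 0 0 5;-2 -16 0 0 0 0 5;-2 -16 0 0 0 0 5",
)

```text
time: 15.62
tool_pos: [457.8, -104.7, 345.1]
orientation: [[-0.997, -0.079, -0.002], [-0.079, 0.997, 0.001], [0.002, 0.001, -1.0]]
wrist_force: [-0.0, 0.0, 0.6]
finger_gap: 50.0
gripper_force: 0.0
```

```bash
python3 st.py;python3 - <<'E'
from h import *
for n in('scene','top'):
    c=cap(n,n+'5.png');a=c['color'][:,:,::-1]
    for z,q in[(257,(0,80)),(206,(0,80))]:
        p=[586.96-.085*80,-11.9+.996*80,z];print(n,z,proj(c,p))
    a=a[130:235,240:380] if n=='scene' else a[130:235,230:370]
    globals()[n]=cv2.resize(a,(400,300),interpolation=2)
cv2.imwrite('pics/c5.png',np.hstack([scene,top]))
E
```

```text
15.625 [ 457.8 -104.7  345.1] yaw -175.5 [ 67.  11. -68. 106.  11.  71.  90.] F [-0.   0.   0.6] M [ 0.    0.03 -0.  ] 50.001798487346974 0.0
scene 257 [349.07870378 136.87051576]
scene 206 [348.37477285 154.56096328]
top 257 [267.29703337 184.65889492]
top 206 [269.83704545 187.85880548]
```

View pics/c5.png

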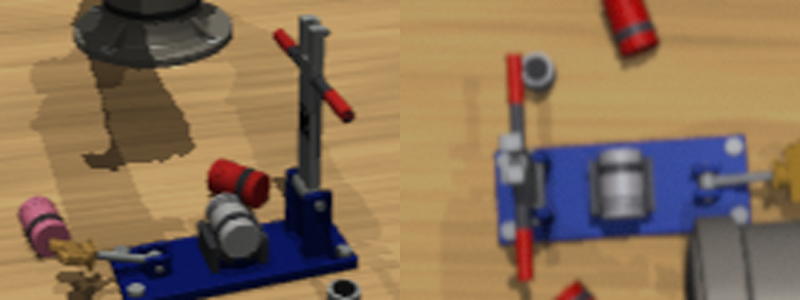

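The strap stands upright at crop (312,100). The piston lies in its cradle at (235,228), the bolt is out and down at (100,250), and the sockets and cylinders have not moved. The arm is clear of everything, so I'm handing in.

```bash
python3 -c "
from plant import manip
print(manip.finish_job())"
```

```text
the job is handed in; nothing more can be done
None
```

The clamp is open and the job is handed in at about 16 s: wing nut unscrewed, eyebolt out and down, strap upright and released, piston still in its cradle, and no disturbance seen around the fixture; no verdict was returned.

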